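# Dispense one bar of soap into the dish

### The job

Take the grey soap dish and set it down on the counter (do not drop it) under the lip of the soap-bar dispenser's mouth, then swing the dispenser's lever all the way to its stop and let it spring back, so that one bar of soap comes to lie in the dish. Do this once only: the next bar stays in the dispenser. Leave the dish standing there, and leave the cup, the hair pick and the clipper where they are.

Things in the scene. Friction and masses are not known exactly. Their poses are not given: they have to be found in the camera images.
- dispenser: White soap-bar dispenser, fixed. x: 90 mm wide; y: -116 to +34 mm; +y points out of the mouth. Origin on the counter under the middle of the clear magazine (x -45..45, y -32..34 mm, 140 mm high) that holds the bars; the white deck behind it, carrying the lever, is 88 mm high. The slide floor overhangs as a lip, edge at y = +34; the foot under it begins at y = +5 mm.
- mouth (a point): Middle of the lip's edge, 52 mm above the counter; dispenser's axes. Underside of the lip: 46 mm above the counter, so the dish's rim fits under. Mouth slot: 74 mm wide, 30 mm high. Bars drop straight off the lip: best with the dish's near inner wall about under the edge (dish centre 41 mm out from here along y, its long side parallel to the lip).
- pivot (a point): Point on the lever's vertical hinge axis, at the height at which to hold the grip (140 mm above the counter), 75 mm behind the dispenser's origin.
- grip (a point): Middle of the lever's grip: an upright black post 18 mm across, 62 mm tall (105 to 167 mm above the counter), at the end of the flat steel arm, 130 mm from the hinge axis, on the dispenser's -x side. Nothing stands beside it.
- lever (a joint): Lever angle in rad: 0 at rest, 1.2 at its stop. It turns clockwise seen from above: the grip sweeps from behind the hinge (dispenser's -y) forward (+y). A spring brings it back (2 to 6 N at the grip). It drives a pusher that shoves the lowest bar out of the mouth, ending 8 mm beyond the lip; on the return the next bar drops down.
- dish: Grey ceramic soap dish, open box 140 (x) by 104 (y) by 36 mm high, walls 9 mm thick, ribbed floor up to 11 mm above its underside (keep the inner fingertip above that), about 0.4 kg. Origin at the centre of its underside, z up. Lift it by pinching the middle of a long wall from above (one finger inside): that wall's middle is 47.5 mm from the centre along y.
- bar_center (a point): Centre of the lowest cream soap bar (66 x 44 x 20 mm, 65 g), lying in the magazine at the start, 66 mm along the dispenser's x.
- next_bar_center (a point): Centre of the next bar, alike, on top of the lowest.
- cup: Clear plastic cup, 72 mm across, 95 mm high, upright. Origin at the centre of its underside. Bystander.
- pick: Flat wooden hair pick, about 160 x 62 x 9 mm, lying along its x. Bystander.
- clipper: Steel hair clipper, about 170 x 44 x 38 mm, lying along its x. Bystander.
- caddy: White enamel metal caddy, 130 x 200 mm, 140 mm high with its handle, fixed, towards the far edge. Bystander.
- bar: The lowest soap bar itself (see point bar_center); origin at the centre of its underside.
Mind the look-alikes: they are no part of the job. Leave any red or turquoise look-alike of the part that bears next_bar_center alone. Of the things that look like the dish, take the one that is farthest to the robot's left at the start.

How it is judged:
By the outcome, as a careful person would: the job done as asked, in the order asked, and still so for the second after the job is handed in, with the robot touching nothing.
It also fails if it takes over 58 s, if anything falls off the work surface, if the arm or the gripper's body presses on something with over 40 N, if the wrist force passes 120 N, or if a joint passes its speed limit or range.

### The arm

A 6-joint arm with a two-finger parallel gripper is mounted at the origin on the work surface. World frame = base frame: x ahead of the robot, y to its left, z up, the work surface at z = 0. Lengths are in m, angles in rad, forces in N, time in s.
With the tool pointing down it reaches from about 0.225 to 0.875 m from the base axis. Payload 3.4 kg.
Tool frame: the origin (TCP) lies at the very end of the fingers, on their centre line; the grasp point (between the pads) lies 19 mm behind it; z points along the fingers, y is the line along which they close (so a half turn about z gives the same grasp; the last joint's range is limited). The gripper opens to 85 mm and grips with 20 to 120 N. Pads are 22 mm wide; open, the fingers measure 114 mm over their backs; the gripper's body (76 mm by 85 mm) begins 54 mm behind the grasp point. The pads swing forward as they close: fully open they stand 13 mm farther back than shut.
Start: joints at [-1.289, 0.276, 1.505, -0, 1.361, -0.121], TCP at [0.225, -0.529, 0.195] pointing down, gripper open.
Joint ranges: [-2.89, 2.89], [-0.75, 2.08], [0.22, 2.7], [-1.18, 4.32], [0.11, 2.71], [-2.7, 2.7]. Speed limits (rad/s): [2.57, 2.57, 3.14, 3.14, 3.14, 3.14].

### API

Orientations are given as a unit quaternion [x, y, z, w].
In Python, from rig import manip gives the robot as it stands.
- The arm moves only by the tool arm_command, never from a script. Its argument "deltas" is one flat list of numbers, 7 for each row, row after row: the shift along the tool's x, y, z in mm, then the turn, a rotation vector about the tool's x, y, z in rad, then the finger opening in mm, from 0 to 85.4. In form: [tx, ty, tz, rx, ry, rz, hand, tx, ty, tz, rx, ry, rz, hand, ...]. A call has exactly 8 rows; each row is the pose to reach, as a shift and turn from the pose commanded when the call began, along the tool's axes at that moment; what a row does not reach only later rows make up. A row lasts 1/8 s, in which the tool goes at most 62.5 mm and 10.7 degrees, less where a joint would pass 70% of its speed; a pose out of reach is approached as far as the arm can. A call with a gripper value outside its range is refused whole. The fingers move at their own pace and stop on an object; the grip force is fixed at half the most. Time passes only in rows, so rows that repeat a pose let the fingers close, or fill a call up. It gives the time, the measured TCP pose, the force, the opening and the grip force at its end, in the units of the state.
- manip.sense(): the state, without advancing time (a new reading comes with each control period).
- manip.grab_frame(name): name is "side" or "top" or "wrist"; returns a dict with "color" (480x640x3 uint8, red, green, blue), "depth" (480x640 float32, m along the optical axis (not along the pixel's ray), 0 where there is no reading), "camera_matrix" (3x3 intrinsics, pixels), "rvec" (rotation vector, rad) and "tvec" (3), from world to camera coordinates, as OpenCV has them; the wrist camera has in their place "hand_eye" (4x4, takes a point from camera to tool coordinates, whose origin is the TCP and whose axes are the flange's). Camera axes: x right, y down, z forward; pixel columns grow to the right and rows downward; lengths in m; the calibration is good to about 2 mm. A picture is of the moment at which its call begins: read the wrist's pose just before it.
- manip.close_job(): hands the job in; it is judged then, once.
The state is a dict: "time_s": time; "joint_pos": joint angles; "dq": joint speeds; "joint_efforts": joint torques, N m; "position": TCP position; "orientation": TCP orientation; "ft_force": force on the tool from outside, world axes, zero at the start; "wrist_torque": the same for the moment, N m; "grip_width": finger opening in m; "grasp_force": force on a finger pad.
Only numpy, scipy, OpenCV 4.12 (cv2) and the standard library are available. Lean on these libraries where they do the work, as an engineer would, in place of code of your own. Each camera call takes 0.05 s, during which the arm holds its last target. There are 200 camera calls.

## Working session

There is one attempt and no reset: what is moved stays moved. The work goes in short steps, Python scripts to look and compute and a tool call to move; the robot and the scene stay as the last step left them, time stands still between calls to the robot, and variables do not carry over. Pictures are saved under pics/ and viewed, at most 10 in all, crops included, and the job is handed in when it is done.

Besides the shell and the picture viewer there is one more tool, called after "Request:" by a JSON object that holds its "api" and its "payload". arm_command: Moves the arm, as the interface text tells. Its arguments: {"type":"object","properties":{"deltas":{"type":"array"}},"required":["deltas"]}

```bash
mkdir -p pics
cat > h.py <<'E'
import numpy as np, cv2
from rig import manip
from scipy.spatial.transform import Rotation as R
def grab(n):
    s=manip.sense(); f=manip.grab_frame(n)
    if n=="wrist":
        T=np.eye(4); T[:3,:3]=R.from_quat(s["orientation"]).as_matrix(); T[:3,3]=s["position"]
        f["c2w"]=T@np.array(f["hand_eye"])
    else:
        M=np.eye(4); M[:3,:3]=cv2.Rodrigues(np.array(f["rvec"],float))[0]; M[:3,3]=np.ravel(f["tvec"]); f["c2w"]=np.linalg.inv(M)
    np.savez(f"{n}.npz",color=f["color"],depth=f["depth"],K=f["camera_matrix"],c2w=f["c2w"])
    return f
def cloud(n):
    d=np.load(n+".npz"); K=d["K"]; z=d["depth"]; v,u=np.mgrid[:480,:640]
    p=np.stack([(u-K[0,2])/K[0,0]*z,(v-K[1,2])/K[1,1]*z,z],-1)
    return p@d["c2w"][:3,:3].T+d["c2w"][:3,3], z>0, d["color"]
def onplane(n,u,v,h):
    d=np.load(n+".npz");K=d["K"];r=d["c2w"][:3,:3]@np.array([(u-K[0,2])/K[0,0],(v-K[1,2])/K[1,1],1.]);o=d["c2w"][:3,3]
    return o+r*(h-o[2])/r[2]
def save(n,name): cv2.imwrite(f"pics/{name}.png",np.load(n+".npz")["color"][:,:,::-1])
E
python3 - <<'E'
from h import *
for n in("top","side"):
    grab(n); save(n,n+"0"); print(np.load(n+".npz")["c2w"].round(3).tolist(),np.load(n+".npz")["K"][0])
s=manip.sense(); print(s)
E
```

```text
[[-0.004, -0.98, 0.197, 0.332], [-1.0, 0.001, -0.013, -0.097], [0.013, -0.197, -0.98, 1.251], [0.0, 0.0, 0.0, 1.0]] [438.54455563   0.         317.56920231]
[[-0.997, -0.067, 0.048, 0.496], [-0.079, 0.61, -0.788, 0.82], [0.024, -0.79, -0.613, 0.842], [0.0, 0.0, 0.0, 1.0]] [483.76933635   0.         314.15638454]
{'time_s': 0.1, 'joint_pos': array([-1.28898449e+00,  2.76524013e-01,  1.50599125e+00, -2.62391769e-06,
        1.36069349e+00, -1.20994099e-01]), 'dq': array([ 0.00162662, -0.00187803, -0.00350783, -0.00106478,  0.00106708,
        0.00092285]), 'joint_efforts': array([ 1.41515742e-03, -4.17699766e+01, -2.46404815e+01, -1.26664268e-04,
        5.91385615e-03,  7.64649741e-06]), 'position': array([ 0.22525256, -0.52847881,  0.19443676]), 'orientation': array([ 9.79786512e-01,  2.00044338e-01, -6.61829847e-05, -8.05334269e-04]), 'ft_force': array([0.6712572 , 0.09219875, 0.26017577]), 'wrist_torque': array([ 0.05145361,  0.03161431, -0.02055245]), 'grasp_force': 0.0, 'grip_width': 0.08561823463448752}
```

View pics/top0.png

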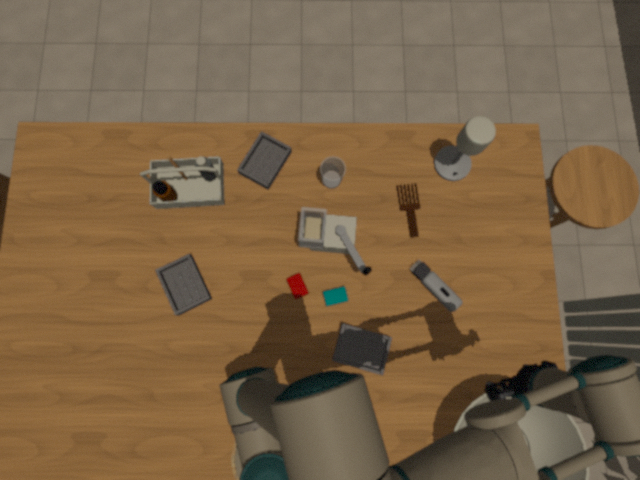

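View pics/side0.png

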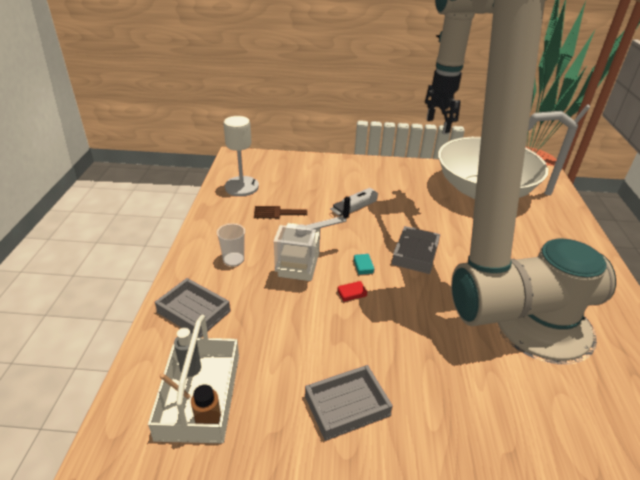

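The top view shows three dishes, at (183,284), (265,160) and (362,348). The leftmost for the robot (+y is image left) is the one at (183,284). The dispenser's magazine is at (313,228) with the mouth facing image left, and the grip is at (366,270). The side view agrees: the target dish is at (347,402).

Run:
```python
from h import *
np.set_printoptions(precision=4,suppress=True)
for n in("top","side"):
    P,ok,c=cloud(n)
    # dish
    def sel(x0,x1,y0,y1,z0,z1): 
        return P[ok&(P[...,0]>x0)&(P[...,0]<x1)&(P[...,1]>y0)&(P[...,1]<y1)&(P[...,2]>z0)&(P[...,2]<z1)]
    ctr=onplane("top",183,284,.03) if n=="top" else ctr
    q=sel(ctr[0]-.13,ctr[0]+.13,ctr[1]-.13,ctr[1]+.13,.026,.05)
    print(n,"dish",ctr,len(q),cv2.minAreaRect(q[:,:2].astype(np.float32)*1000),np.median(q[:,2]))
    g=onplane("top",340,233,.088) if n=="top" else g
    q=sel(g[0]-.1,g[0]+.1,g[1]-.14,g[1]+.14,.075,.093)
    print("deck",g,len(q),cv2.minAreaRect(q[:,:2].astype(np.float32)*1000))
    q=sel(g[0]-.1,g[0]+.1,g[1]-.14,g[1]+.14,.03,.3)
    print("disp",len(q),np.percentile(q,[0,2,50,98,100],axis=0))
    q=sel(g[0]-.2,g[0]+.05,g[1]-.14,g[1]+.14,.12,.18)
    dark=c[ok&(P[...,0]>g[0]-.2)&(P[...,0]<g[0]+.05)&(P[...,1]>g[1]-.14)&(P[...,1]<g[1]+.14)&(P[...,2]>.12)&(P[...,2]<.18)].max(1)<60
    print("grip",dark.sum(),np.median(q[dark],0),q[dark].min(0),q[dark].max(0))
a=cv2.imread("pics/top0.png")[195:295,270:390]; cv2.imwrite("pics/d1.png",cv2.resize(a,None,fx=6,fy=6,interpolation=cv2.INTER_CUBIC)[:600,:720])
```

```text
top dish [0.4551 0.2597 0.03  ] 642 ((456.2281799316406, 261.5751037597656), (141.71380615234375, 104.81674194335938), 26.651193618774414) 0.03609906115941086
deck [ 0.5868 -0.1743  0.088 ] 986 ((593.9124755859375, -140.96726989746094), (148.34373474121094, 91.31360626220703), 84.71187591552734)
disp 2278 [[ 0.4881 -0.2384  0.0301]
 [ 0.5019 -0.2227  0.0492]
 [ 0.5867 -0.1392  0.0926]
 [ 0.6392 -0.0672  0.1434]
 [ 0.6458 -0.0615  0.1463]]
grip 45 [ 0.475  -0.2328  0.1668] [ 0.4693 -0.2426  0.1261] [ 0.4828 -0.2282  0.1726]
side dish [0.4551 0.2597 0.03  ] 1317 ((455.83001708984375, 261.57232666015625), (141.96322631835938, 107.31807708740234), 27.835966110229492) 0.0341205314768771
deck [ 0.5868 -0.1743  0.088 ] 270 ((594.1099853515625, -138.43896484375), (152.12399291992188, 90.63969421386719), 84.24595642089844)
disp 2255 [[ 0.4871 -0.2393  0.0303]
 [ 0.5051 -0.2196  0.0458]
 [ 0.5896 -0.0787  0.1041]
 [ 0.6429 -0.0615  0.14  ]
 [ 0.6464 -0.0592  0.1434]]
grip 88 [ 0.4788 -0.23    0.1436] [ 0.4709 -0.2413  0.1209] [ 0.4866 -0.2248  0.1666]
```

View pics/d1.png

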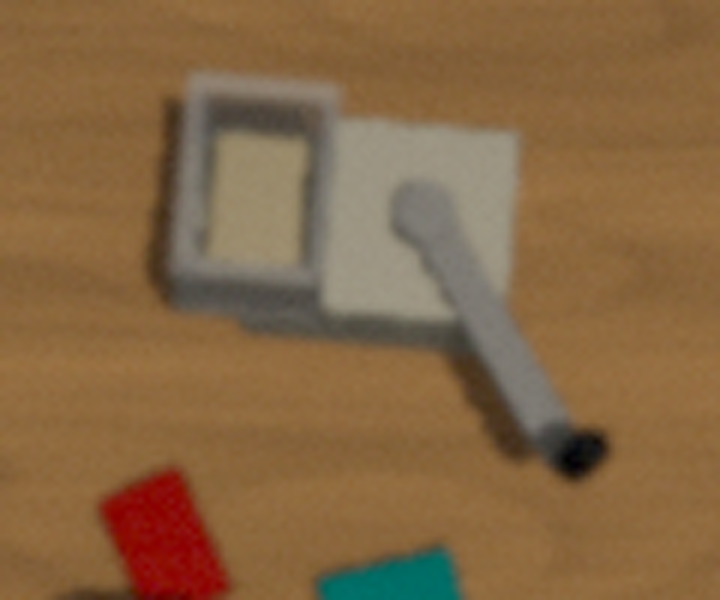

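The crop shows the dispenser's magazine and deck yawed by about -5.5°, with the grip at (580,455) in the crop. The fitted sizes are 142×105 for the dish and 148×91 for the dispenser, and the grip is about 130 mm from the pivot. All of these match the given dimensions.

```bash
cat >> h.py <<'E'
# dispenser frame
PSI=np.radians(-5.4); XD=np.array([np.cos(PSI),np.sin(PSI),0]); YD=np.array([-np.sin(PSI),np.cos(PSI),0]); O=np.array([.594,-.1397,0])+.041*YD
PIV=O-.075*YD
def delta(xyz,ydeg):
    """tool deltas to a down pose at xyz with tool y at world angle ydeg"""
    s=manip.sense(); R0=R.from_quat(s["orientation"]); a=np.radians(ydeg)
    y=np.array([np.cos(a),np.sin(a),0]); z=np.array([0,0,-1.]); R1=R.from_matrix(np.stack([np.cross(y,z),y,z],1))
    return (R0.inv().apply(np.array(xyz)-s["position"])*1000).round(1),(R0.inv()*R1).as_rotvec().round(3)
E
python3 - <<'E'
from h import *
print(O,PIV)
print(delta([.434,.304,.18],117.2-180))
print(manip.grab_frame("wrist")["hand_eye"])
E
```

```text
[ 0.59785844 -0.09888196  0.        ] [ 0.59080032 -0.17354911  0.        ]
(array([ 518.4, -684. ,   15.6]), array([-0.002, -0.   , -0.072]))
[[-3.68968270e-04 -9.59722717e-01 -2.80948697e-01  7.15955586e-02]
 [ 9.99999786e-01 -2.02130736e-04 -6.22813820e-04 -4.09641835e-04]
 [ 5.40940205e-04 -2.80948867e-01  9.59722586e-01 -1.79105408e-01]
 [ 0.00000000e+00  0.00000000e+00  0.00000000e+00  1.00000000e+00]]
```

Request:
{"api": "arm_command", "payload": {"deltas": [60,-80,0,0,0,0,50,118,-156,0,0,0,0,50,176,-232,0,0,0,0,50,234,-308,0,0,0,0,50,292,-384,0,0,0,0,50,350,-460,5,0,0,-0.03,50,408,-536,10,0,0,-0.05,50,466,-612,15,0,0,-0.072,50]}}

```text
time_s: 1.15
position: [0.348, -0.0425, 0.1901]
orientation: [0.972, 0.235, 0.001, 0.0]
ft_force: [1.6, -0.7, 1.1]
grip_width: 0.0503
grasp_force: 0.0
```

Run:
```python
from h import *
print(manip.sense()["position"],manip.sense()["joint_pos"],delta([.434,.304,.18],117.2-180))
```

```text
[ 0.34802269 -0.04248174  0.19005864] [-3.20711384e-01 -7.15534394e-02  1.92185853e+00 -1.13572427e-05
  1.28980459e+00  7.75301547e-01] (array([ 234.9, -268.9,   10. ]), array([ 0.001, -0.001,  0.   ]))
```

Request:
{"api": "arm_command", "payload": {"deltas": [40,-45,2,0,0,0,50,80,-90,4,0,0,0,50,120,-135,6,0,0,0,50,160,-180,8,0,0,0,50,200,-228,10,0,0,0,50,235,-269,10,0,0,0,50,235,-269,10,0,0,0,50,235,-269,10,0,0,0,50]}}

```text
time_s: 2.15
position: [0.4332, 0.3018, 0.1793]
orientation: [0.972, 0.236, -0.001, 0.001]
ft_force: [0.5, -0.3, 0.4]
grip_width: 0.0499
grasp_force: 0.0
```

Run:
```python
from h import *
grab("wrist"); save("wrist","w1")
P,ok,c=cloud("wrist")
m=ok&(P[...,2]>.028)&(P[...,2]<.048)&(np.hypot(P[...,0]-.456,P[...,1]-.2616)<.11)
print(m.sum(),cv2.minAreaRect(P[m][:,:2].astype(np.float32)*1000),np.median(P[m][:,2]),manip.sense()["position"])
print(delta([.434,.304,.015],117.2-180))
```

```text
6988 ((455.2994689941406, 262.40789794921875), (139.935302734375, 104.14335632324219), 26.913766860961914) 0.03599434093206183 [0.43323887 0.30127441 0.17954891]
(array([  2.2,  -2.2, 164.5]), array([ 0.001,  0.002, -0.   ]))
```

View pics/w1.png

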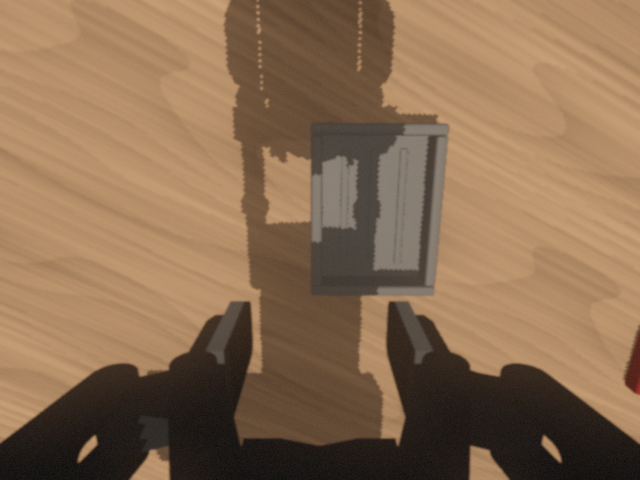

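The wrist view shows the dish at (378,210), with its left long wall at u≈316 in line with the finger centre at u≈318. The wrist measurement confirms the dish pose.

Request:
{"api": "arm_command", "payload": {"deltas": [1,-1,40,0,0,0,50,1,-1,80,0,0,0,50,1,-1,115,0,0,0,50,1,-1,140,0,0,0,50,1,-1,155,0,0,0,50,1,-1,163,0,0,0,50,1,-1,163,0,0,0,50,1,-1,163,0,0,0,50]}}

```text
time_s: 3.2
position: [0.4351, 0.304, 0.0178]
orientation: [0.972, 0.235, 0.001, -0.0]
ft_force: [-0.7, -0.1, -0.2]
grip_width: 0.05
grasp_force: 0.0
```

Run:
```python
from h import *
print(delta([.4338,.3048,.015],116.9-180),manip.sense()["position"])
```

```text
(array([-0.8, -1.3,  2.8]), array([ 0.   , -0.002,  0.005])) [0.43506147 0.30399342 0.01778161]
```

Close on the wall, then lift.

Request:
{"api": "arm_command", "payload": {"deltas": [0,-1,2,0,0,0,40,0,-1,2,0,0,0,25,0,-1,2,0,0,0,10,0,-1,2,0,0,0,2,0,-1,2,0,0,0,2,0,-1,2,0,0,0,2,0,-1,2,0,0,0,2,0,-1,2,0,0,0,2]}}

```text
time_s: 4.2
position: [0.4339, 0.3046, 0.0149]
orientation: [0.972, 0.235, -0.0, 0.0]
ft_force: [0.0, 0.5, 0.6]
grip_width: 0.002
grasp_force: 0.0
```

Request:
{"api": "arm_command", "payload": {"deltas": [0,0,-3,0,0,0,2,0,0,-8,0,0,0,2,0,0,-16,0,0,0,2,0,0,-28,0,0,0,2,0,0,-40,0,0,0,2,0,0,-55,0,0,0,2,0,0,-60,0,0,0,2,0,0,-60,0,0,0,2]}}

```text
time_s: 5.2
position: [0.4341, 0.3047, 0.0754]
orientation: [0.972, 0.235, 0.001, -0.0]
ft_force: [0.4, -0.6, -1.2]
grip_width: 0.0021
grasp_force: 0.0
```

Run:
```python
from h import *
W=O+.1225*YD; print(W, np.degrees(PSI)+90)
for n in("side","wrist"):
    grab(n); P,ok,c=cloud(n)
    q=P[ok&(np.hypot(P[...,0]-.455,P[...,1]-.262)<.12)&(P[...,2]>.055)&(P[...,2]<.1)&(c.max(-1)-c.min(-1)<25)&(np.hypot(P[...,0]-.434,P[...,1]-.304)>.035)]
    print(n,len(q),np.percentile(q[:,2],[1,10,50,90,99]).round(4))
    # height trend across dish y
    yd=np.array([-.4524,.8918]); t=(q[:,:2]-[.4553,.2624])@yd
    for a in(-.05,-.04,0,.03,.045): 
        k=q[abs(t-a)<.006,2]; print(a,k.max().round(4) if len(k) else None)
save("side","s1")
print(delta([W[0]-.01,W[1]+.14,.08],84.6-180),manip.sense()["position"])
```

```text
[0.60938671 0.02307438 0.        ] 84.6Traceback (most recent call last):
  File "<stdin>", line 6, in <module>
    return _quantile_unchecked(
        a, q, axis, out, overwrite_input, method, keepdims, weights)
    return _ureduce(a,
                    func=_quantile_ureduce_func,
    ...<5 lines>...
                    overwrite_input=overwrite_input,
                    method=method)
    r = func(a, **kwargs)
    result = _quantile(arr,
                       quantiles=q,
    ...<2 lines>...
                       out=out,
                       weights=wgt)
    slices_having_nans = np.isnan(arr[-1, ...])
                                  ~~~^^^^^^^^^
IndexError: index -1 is out of bounds for axis 0 with size 0
```

The fingers shut to 2 mm, so the grasp missed the wall. I'll look again.

Run:
```python
from h import *
s=manip.sense(); print(s["position"],s["grip_width"])
for n in("wrist","top","side"):
    grab(n); P,ok,c=cloud(n)
    m=ok&(P[...,2]>.028)&(P[...,2]<.045)&(np.hypot(P[...,0]-.456,P[...,1]-.2616)<.13)
    q=P[m]; print(n,m.sum(), len(q)and cv2.minAreaRect(q[:,:2].astype(np.float32)*1000),len(q) and np.median(q[:,2]))
a=np.load("wrist.npz")["color"]; b=np.load("side.npz")["color"][280:480,220:460]
b=cv2.resize(b,None,fx=2,fy=2); o=np.zeros((480+0,800,3),np.uint8); o[:360,:480][:,:480]=cv2.resize(a,(480,360)); o[:267,480:]=cv2.resize(b,(320,267)); cv2.imwrite("pics/m1.png",o[:,:,::-1])
```

```text
[0.43374905 0.30450427 0.07493542] 0.0020924558484726346
wrist 12341 ((454.9729309082031, 262.2583923339844), (140.49905395507812, 103.56847381591797), 27.00717544555664) 0.036013464659270605
top 559 ((456.1832275390625, 261.1791687011719), (140.6908721923828, 104.53118133544922), 26.70339012145996) 0.03638340738805712
side 1001 ((456.1720886230469, 261.79998779296875), (140.0066375732422, 106.63258361816406), 27.08460807800293) 0.03436782010987782
```

View pics/m1.png

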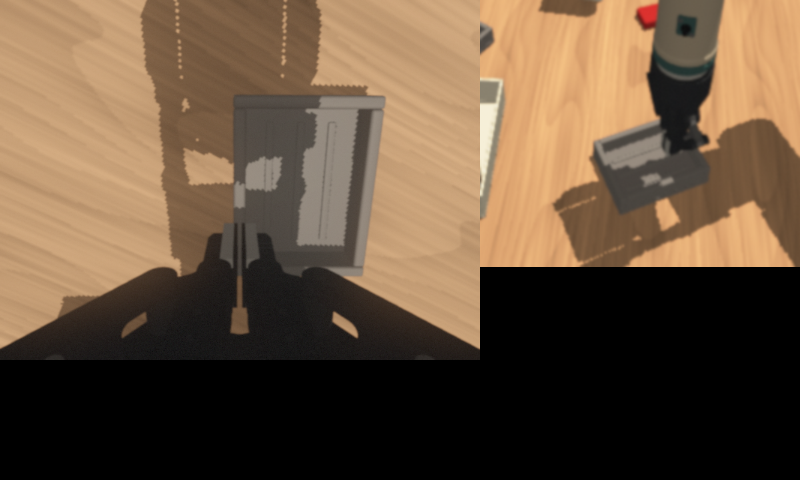

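The dish has not moved. In the wrist view the closed fingertips are at (240,225) and line up laterally with the wall. I'll measure where the tips really are relative to the reported TCP.

Run:
```python
from h import *
s=manip.sense(); R0=R.from_quat(s["orientation"]).as_matrix(); p=s["position"]
for n in("wrist","side","top"):
    P,ok,c=cloud(n); T=(P-p)@R0   # tool coords
    m=ok&(c.max(-1)<90)&(abs(T[...,0])<.04)&(abs(T[...,1])<.05)&(T[...,2]<.03)&(T[...,2]>-.06)&(P[...,2]>.045)
    q=T[m]*1000; print(n,len(q))
    if len(q):
        print(np.percentile(q,[0,5,50,95,100],axis=0).round(1))
        t=q[q[:,2]>np.percentile(q[:,2],85)]; print("tip",t.mean(0).round(1), (t.min(0)).round(1),t.max(0).round(1))
# wrist: depth along tip rows
d=np.load("wrist.npz"); P,ok,c=cloud("wrist"); T=(P-p)@R0*1000
for v in range(285,345,6): print(v,[T[v,u].round(0).tolist() for u in(306,330)])
```

```text
wrist 1644
[[  6.4 -15.  -60. ]
 [  7.  -13.4 -59.2]
 [ 10.8   1.2 -52.4]
 [ 11.8  12.7 -43.7]
 [ 12.2  14.3 -40. ]]
tip [ 10.    0.5 -44.1] [  6.6 -14.  -46. ] [ 12.1  13.3 -40. ]
side 72
[[ -6.4 -14.2 -60. ]
 [ -2.2 -13.3 -58.9]
 [  7.3  -6.9 -49.5]
 [ 11.2   5.7 -42.2]
 [ 11.5   6.8 -36. ]]
tip [  6.8  -4.6 -41.9] [ -4.9 -12.3 -44.7] [ 11.3   5.8 -36. ]
top 17
[[-10.3 -11.9 -59.5]
 [-10.2  -7.7 -59.2]
 [ -9.4   7.  -53.1]
 [ -5.5  14.2 -45.9]
 [ -5.3  15.5 -44.4]]
tip [ -7.7   7.2 -45.7] [ -9.8   1.9 -46.4] [ -5.8  11.2 -44.4]
285 [[-30.0, -9.0, 74.0], [-27.0, 6.0, 66.0]]
291 [[-34.0, -9.0, 74.0], [-30.0, 6.0, 64.0]]
297 [[-38.0, -9.0, 74.0], [-34.0, 6.0, 65.0]]
303 [[11.0, -5.0, -46.0], [11.0, 3.0, -46.0]]
309 [[11.0, -5.0, -50.0], [11.0, 3.0, -51.0]]
315 [[12.0, -5.0, -56.0], [12.0, 3.0, -56.0]]
321 [[12.0, -5.0, -60.0], [11.0, 3.0, -58.0]]
327 [[11.0, -5.0, -63.0], [11.0, 3.0, -64.0]]
333 [[11.0, -4.0, -67.0], [12.0, 3.0, -68.0]]
339 [[11.0, -4.0, -71.0], [11.0, 3.0, -71.0]]
```

The wrist and side cameras agree that the real fingertips sit about 42 mm behind the reported TCP. At z=0.015 they therefore closed above the rim. I'll get the exact tip position before going lower.

Run:
```python
from h import *
s=manip.sense(); R0=R.from_quat(s["orientation"]).as_matrix(); p=s["position"]
P,ok,c=cloud("wrist"); T=(P-p)@R0*1000
for u in(300,306,312,326,332,338): print(u,[(v,T[v,u].round(1).tolist()) for v in range(294,304) if T[v,u,2]<0][:2])
P,ok,c=cloud("side"); T=(P-p)@R0*1000
m=ok&(abs(T[...,0])<18)&(abs(T[...,1])<20)&(T[...,2]<20)&(T[...,2]>-60); v,u=np.nonzero(m); i=np.argsort(-T[m][:,2])[:12]
print([(int(v[k]),int(u[k]),T[m][k].round(0).tolist()) for k in i])
print(delta([.4336,.3046,-.024],116.9-180))
```

```text
300 [(298, [11.0, -7.4, -40.6]), (299, [11.7, -7.3, -43.2])]
306 [(298, [11.3, -5.2, -41.3]), (299, [11.6, -5.2, -42.9])]
312 [(298, [11.3, -3.0, -41.4]), (299, [11.4, -3.0, -42.6])]
326 [(298, [11.6, 2.0, -42.0]), (299, [11.8, 2.0, -43.5])]
332 [(298, [11.6, 4.2, -42.1]), (299, [11.1, 4.2, -41.8])]
338 [(298, [10.9, 6.4, -40.5]), (299, [11.3, 6.3, -42.3])]
[(396, 361, [7.0, -6.0, -36.0]), (396, 360, [9.0, -6.0, -37.0]), (396, 362, [6.0, -7.0, -37.0]), (393, 358, [10.0, -0.0, -39.0]), (395, 361, [8.0, -7.0, -40.0]), (390, 356, [11.0, 6.0, -40.0]), (395, 359, [11.0, -6.0, -41.0]), (395, 362, [6.0, -8.0, -42.0]), (395, 360, [10.0, -7.0, -42.0]), (391, 357, [11.0, 2.0, -43.0]), (394, 361, [8.0, -6.0, -43.0]), (394, 360, [9.0, -6.0, -43.0])]
(array([ 0.4, -0.2, 98.4]), array([0.   , 0.001, 0.005]))
```

Request:
{"api": "arm_command", "payload": {"deltas": [0,0,0,0,0,0,50,0,0,0,0,0,0,50,0,0,35,0,0,0,50,0,0,60,0,0,0,50,0,0,78,0,0,0,50,0,0,88,0,0,0,50,0,0,94,0,0,0,50,0,0,98,0,0,0,50]}}

```text
time_s: 6.4
position: [0.4343, 0.3048, -0.023]
orientation: [0.972, 0.235, 0.0, -0.0]
ft_force: [0.4, 0.3, 0.4]
grip_width: 0.05
grasp_force: 0.0
```

Request:
{"api": "arm_command", "payload": {"deltas": [0,0,1,0,0,0,35,0,0,1,0,0,0,20,0,0,1,0,0,0,5,0,0,1,0,0,0,2,0,0,1,0,0,0,2,0,0,1,0,0,0,2,0,0,1,0,0,0,2,0,0,1,0,0,0,2]}}

```text
time_s: 7.4
position: [0.4341, 0.3048, -0.0236]
orientation: [0.972, 0.235, 0.0, -0.0]
ft_force: [-1.7, 0.4, 6.4]
grip_width: 0.0077
grasp_force: 60.6
```

Gripped at 60 N, so I'll lift.

Request:
{"api": "arm_command", "payload": {"deltas": [0,0,-2,0,0,0,2,0,0,-6,0,0,0,2,0,0,-12,0,0,0,2,0,0,-22,0,0,0,2,0,0,-34,0,0,0,2,0,0,-46,0,0,0,2,0,0,-50,0,0,0,2,0,0,-50,0,0,0,2]}}

```text
time_s: 8.4
position: [0.4341, 0.3047, 0.0264]
orientation: [0.972, 0.235, 0.0, -0.0]
ft_force: [-0.8, 0.1, -5.1]
grip_width: 0.008
grasp_force: 59.3
```

Run:
```python
from h import *
W=O+.1225*YD; print(W)
s=manip.sense(); R0=R.from_quat(s["orientation"]).as_matrix(); p=s["position"]
grab("wrist"); P,ok,c=cloud("wrist"); 
def planefit(q): 
    A=np.c_[q[:,:2],np.ones(len(q))]; k=np.linalg.lstsq(A,q[:,2],rcond=None)[0]; return k
yd=np.array([-.4524,.8918]); xd=np.array([.8918,.4524]); q=P[ok]; L=np.c_[(q[:,:2]-[.4553,.2624])@xd,(q[:,:2]-[.4553,.2624])@yd,q[:,2]]
for a in(-.0475,-.02,0,.02,.0475):
  for b in (.03,.064):
    k=L[(abs(L[:,1]-a)<.004)&(abs(L[:,0]-b)<.004)&(L[:,2]>.03)]; print(a,b,len(k),np.percentile(k[:,2],[5,50,95]).round(4) if len(k) else None)
print(s["joint_pos"],s["grip_width"],p,s["ft_force"])
print(delta([W[0],W[1]+.14,.02],84.6-180))
```

```text
[0.60938671 0.02307438 0.        ]
-0.0475 0.03 597 [0.0743 0.0857 0.0868]
-0.0475 0.064 26 [0.0782 0.0831 0.0844]
-0.02 0.03 514 [0.0581 0.0597 0.0617]
-0.02 0.064 706 [0.0846 0.0858 0.087 ]
0 0.03 464 [0.0587 0.0607 0.0619]
0 0.064 734 [0.0846 0.086  0.0871]
0.02 0.03 443 [0.0584 0.0596 0.0617]
0.02 0.064 738 [0.0848 0.0861 0.0873]
0.0475 0.03 640 [0.0852 0.0862 0.0872]
0.0475 0.064 793 [0.0846 0.0862 0.0872]
[ 4.80852027e-01  3.61391395e-01  1.84585127e+00 -9.27554328e-05
  9.33463181e-01  1.57687994e+00] 0.008038228803870619 [0.43405152 0.30468497 0.02637359] [-0.78828912  0.06279395 -5.13145422]
(array([ 91.6, 206.1,   5.9]), array([0.   , 0.   , 0.569]))
```

The dish is held level, 50 mm up. Next I'll move it in front of the mouth and turn it.

Request:
{"api": "arm_command", "payload": {"deltas": [8,16,0,0,0,0.04,2,22,49,1,0,0,0.13,2,38,86,2,0,0,0.24,2,55,124,3,0,0,0.35,2,72,162,4,0,0,0.46,2,85,192,5,0,0,0.54,2,92,206,6,0,0,0.569,2,92,206,6,0,0,0.569,2]}}

```text
time_s: 9.45
position: [0.6103, 0.1626, 0.0192]
orientation: [0.999, -0.048, -0.0, 0.0]
ft_force: [-0.5, -0.6, -4.0]
grip_width: 0.0076
grasp_force: 59.4
```

Run:
```python
from h import *
grab("wrist"); s=manip.sense(); p=s["position"]
P,ok,c=cloud("wrist"); 
yd=YD[:2]; xd=XD[:2]; q=P[ok]; L=np.c_[(q[:,:2]-O[:2])@xd,(q[:,:2]-O[:2])@yd,q[:,2]]
m=(L[:,2]>.07)&(L[:,2]<.088)&(L[:,1]>.14)
print(m.sum(),L[m].min(0),L[m].max(0),cv2.minAreaRect(L[m][:,:2].astype(np.float32)*1000),np.median(L[m][:,2]))
m=(L[:,1]<.06)&(L[:,1]>0)&(L[:,2]>.05); print("mag",m.sum(),m.any() and (L[m].min(0),L[m].max(0)))
W=O+.1225*YD
print(p,s["joint_pos"],s["grip_width"],delta([W[0],W[1]+.14,-.020],84.6-180),delta([*W[:2],-.020],84.6-180))
```

```text
31286 [-0.04902507  0.16165181  0.07000144] [0.05709011 0.27938996 0.08799037] ((4.162353515625, 220.61199951171875), (106.12924194335938, 117.62391662597656), 0.19060181081295013) 0.07850720995915139
mag 0 False
[0.60901009 0.16338827 0.01930425] [1.51437765e-01 4.95571982e-01 1.62292275e+00 7.10545767e-04
 1.02511387e+00 1.81647563e+00] 0.007873601923626683 (array([ 0.5,  0.3, 39.3]), array([-0.   ,  0.002, -0.   ])) (array([ 13.7, 139.7,  39.3]), array([-0.   ,  0.002, -0.   ]))
```

Request:
{"api": "arm_command", "payload": {"deltas": [0,0,8,0,0,0,2,0,0,20,0,0,0,2,0,0,31,0,0,0,2,0,0,38,0,0,0,2,1,10,39,0,0,0,2,3,30,39,0,0,0,2,6,55,39,0,0,0,2,7,75,39,0,0,0,2]}}

```text
time_s: 10.5
position: [0.6102, 0.0858, -0.0186]
orientation: [0.999, -0.048, 0.001, 0.0]
ft_force: [0.7, 0.3, -5.1]
grip_width: 0.0079
grasp_force: 59.5
```

Run:
```python
from h import *
W=O+.1225*YD; s=manip.sense()
print(s["position"],s["ft_force"],s["grip_width"],delta([*W[:2],-.020],84.6-180))
```

```text
[ 0.61021101  0.08575606 -0.01855988] [ 0.73689776  0.33657454 -5.0921417 ] 0.007884970931464457 (array([ 5.1, 62.5,  1.5]), array([ 0.   , -0.001, -0.001]))
```

Request:
{"api": "arm_command", "payload": {"deltas": [1,10,0,0,0,0,2,2,23,0,0,0,0,2,3,37,0,0,0,0,2,4,50,0,0,0,0,2,5,59,0,0,0,0,2,5,62,0,0,0,0,2,5,62,0,0,0,0,2,5,62,0,0,0,0,2]}}

```text
time_s: 11.5
position: [0.6089, 0.0263, -0.0191]
orientation: [0.999, -0.047, -0.0, -0.0]
ft_force: [1.0, -0.4, -4.9]
grip_width: 0.0076
grasp_force: 59.4
```

Run:
```python
from h import *
W=O+.1225*YD; s=manip.sense()
print(s["position"],s["ft_force"],s["grip_width"],delta([*W[:2],-.0236],84.6-180))
for n in("top","side"):
    grab(n)
    P,ok,c=cloud(n); q=P[ok]; L=np.c_[(q-O)@XD,(q-O)@YD,q[:,2]]
    m=(L[:,2]>.03)&(L[:,2]<.05)&(L[:,1]>.036)&(L[:,1]<.16)&(abs(L[:,0])<.1); print(n,m.sum(),L[m].min(0).round(4),L[m].max(0).round(4))
    m=(L[:,2]>.10)&(L[:,2]<.15)&(L[:,1]>-.05)&(L[:,1]<.05)&(L[:,0]<.06)&(L[:,0]>-.06); print(n,m.sum(),np.percentile(L[m],[1,99],axis=0).round(4).tolist())
b=np.load("side.npz")["color"][180:330,220:420][:,:,::-1]; cv2.imwrite("pics/s2.png",cv2.resize(b,None,fx=4,fy=4,interpolation=cv2.INTER_CUBIC))
```

```text
[ 0.60885605  0.02629324 -0.01911632] [ 0.98344958 -0.41967509 -4.87739671] 0.007625795128655433 (array([0.8, 3.2, 4.5]), array([-0.,  0.,  0.]))
top 185 [-0.0713  0.0361  0.03  ] [0.0689 0.1123 0.0477]
top 469 [[-0.0446, -0.0322, 0.1017], [0.0455, 0.0332, 0.145]]
side 503 [-0.0714  0.0361  0.03  ] [0.0694 0.145  0.0453]
side 399 [[-0.045, -0.0326, 0.1011], [-0.0065, 0.0364, 0.141]]
```

View pics/s2.png

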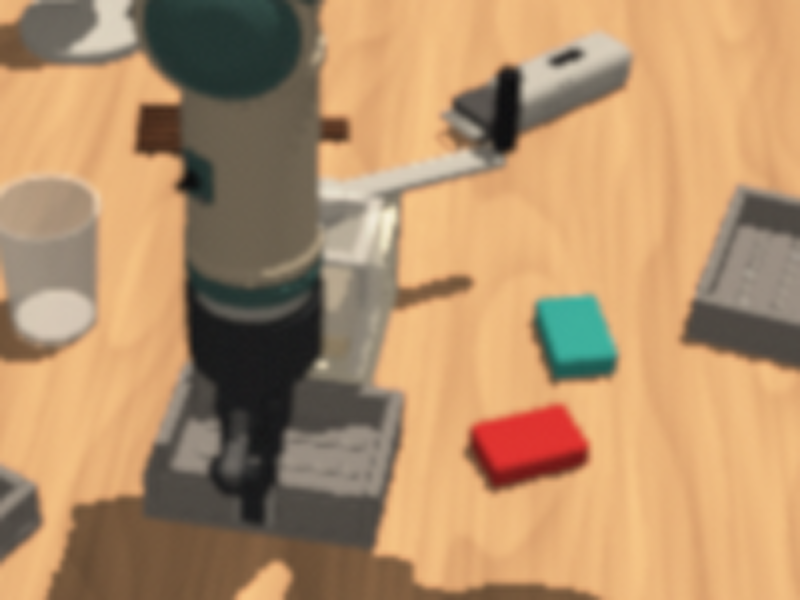

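The side crop shows the dish, level, at (270,460) with its near wall under the lip. It is centred in x, and the magazine measurement confirms the dispenser frame. I'll go 3 mm further in and set it down.

Request:
{"api": "arm_command", "payload": {"deltas": [0,2,0,0,0,0,2,1,3,0.5,0,0,0,2,1,3,1.5,0,0,0,2,1,3,2.5,0,0,0,2,1,3,3.5,0,0,0,2,1,3,4.2,0,0,0,2,1,3,4.6,0,0,0,2,1,3,4.6,0,0,0,2]}}

```text
time_s: 12.6
position: [0.6096, 0.0229, -0.0235]
orientation: [0.999, -0.047, 0.0, 0.0]
ft_force: [-0.9, 1.3, -1.7]
grip_width: 0.0079
grasp_force: 59.6
```

Request:
{"api": "arm_command", "payload": {"deltas": [0,0,0.4,0,0,0,2,0,0,0.8,0,0,0,2,0,0,0.8,0,0,0,2,0,0,0.8,0,0,0,12,0,0,0.8,0,0,0,20,0,0,0.8,0,0,0,30,0,0,0.8,0,0,0,36,0,0,0.8,0,0,0,36]}}

```text
time_s: 13.6
position: [0.6097, 0.0228, -0.0246]
orientation: [0.999, -0.047, 0.0, 0.0]
ft_force: [0.6, -1.0, -0.8]
grip_width: 0.036
grasp_force: 0.0
```

Request:
{"api": "arm_command", "payload": {"deltas": [0,0,-10,0,0,0,36,0,0,-30,0,0,0,36,0,0,-65,0,0,0,36,0,0,-110,0,0,0,36,0,0,-160,0,0,0,36,0,0,-205,0,0,0,36,0,0,-225,0,0,0,36,0,0,-225,0,0,0,36]}}

```text
time_s: 14.6
position: [0.6108, 0.0228, 0.2032]
orientation: [0.999, -0.047, 0.003, 0.0]
ft_force: [-0.4, -0.0, -0.0]
grip_width: 0.0359
grasp_force: 0.0
```

Run:
```python
from h import *
s=manip.sense(); print(s["position"],s["joint_pos"])
for n in("side","wrist"):
    grab(n)
    P,ok,c=cloud(n); q=P[ok]; L=np.c_[(q-O)@XD,(q-O)@YD,q[:,2]]
    m=(L[:,2]>.03)&(L[:,2]<.042)&(L[:,1]>.037)&(L[:,1]<.16)&(abs(L[:,0])<.1); print(n,m.sum(),L[m].min(0).round(4),L[m].max(0).round(4),np.median(L[m][:,2]),cv2.minAreaRect(L[m][:,:2].astype(np.float32)*1000))
    cc=c[ok]; m=(cc.max(1)<70)&(L[:,2]>.11)&(L[:,2]<.172)&(L[:,1]<-.05)&(L[:,1]>-.3)&(L[:,0]<-.06)&(L[:,0]>-.2)
    if m.sum(): t=q[m]; print("grip",m.sum(),np.percentile(t,[5,50,95],axis=0).round(4).tolist())
G=np.array([.476,-.2340]); r=G-PIV[:2]; print("r",np.hypot(*r),"angle",np.degrees(np.arctan2(r[1],r[0])))
```

```text
[0.61080687 0.02279326 0.2032105 ] [-7.64592979e-02  3.23432464e-01  1.41556879e+00 -4.29725750e-05
  1.39734184e+00  1.58849408e+00]
side 413 [-0.0703  0.0381  0.03  ] [0.0699 0.1296 0.0405] 0.034167915338989774 ((-0.11557769775390625, 84.0061264038086), (91.50430297851562, 140.1545867919922), 89.82755279541016)
grip 110 [[0.4718, -0.2359, 0.1145], [0.4786, -0.2308, 0.14], [0.4857, -0.2268, 0.165]]
wrist 3833 [-0.0701  0.0371  0.03  ] [0.0696 0.1271 0.039 ] 0.03612549643225377 ((-0.22614288330078125, 82.21282958984375), (89.96855163574219, 139.63307189941406), 89.87154388427734)
r 0.12974368328404842 angle -152.22986337737248
```

The dish is standing square, 75 mm out from the origin, as wanted. Before moving to the lever I'll check the gripper's real vertical profile, because the tips are 41 mm off.

Run:
```python
from h import *
s=manip.sense(); R0=R.from_quat(s["orientation"]).as_matrix(); p=s["position"]
P,ok,c=cloud("side"); T=(P-p)@R0*1000
for z in range(-170,-20,8):
    m=ok&(abs(T[...,2]-z)<4)&(abs(T[...,0])<70)&(abs(T[...,1])<80); q=T[m]
    if len(q): print(z,len(q),q.min(0).round(0)[:2],q.max(0).round(0)[:2])
G=PIV[:2]+.13*np.array([np.cos(np.radians(-151)),np.sin(np.radians(-151))]); print(G,delta([*G,.203],-61))
```

```text
-170 116 [-36. -40.] [33.  4.]
-162 45 [-11. -40.] [ 12. -26.]
-154 58 [-10. -41.] [ 12. -10.]
-146 111 [-18. -59.] [21. 11.]
-138 156 [-18. -68.] [20. 16.]
-130 79 [-18. -66.] [20. 16.]
-122 86 [-16. -63.] [18. 17.]
-114 66 [-16. -60.] [13. 17.]
-106 63 [-15. -58.] [12. 51.]
-98 53 [-11. -54.] [14. 52.]
-90 61 [-12. -52.] [12. 45.]
-82 13 [-11. -45.] [ 5. 44.]
-74 24 [-10. -33.] [ 7. 21.]
-66 44 [-10. -33.] [12. 25.]
-58 51 [ -9. -33.] [11. 25.]
-50 46 [ -9. -32.] [12. 28.]
-42 26 [ -9. -28.] [12. 28.]
[ 0.47709976 -0.23657436] (array([-106.9,  270.7,   -2.8]), array([-0.   ,  0.001, -0.6  ]))
```

Request:
{"api": "arm_command", "payload": {"deltas": [-15,38,0,0,0,-0.09,45,-29,74,0,0,0,-0.17,45,-44,112,0,0,0,-0.25,45,-59,150,0,0,0,-0.34,45,-74,188,0,0,0,-0.42,45,-89,226,0,0,0,-0.5,45,-102,258,0,0,0,-0.58,45,-107,271,0,0,0,-0.6,45]}}

```text
time_s: 15.7
position: [0.4756, -0.238, 0.1987]
orientation: [0.968, 0.25, -0.001, -0.001]
ft_force: [0.8, 1.2, 0.1]
grip_width: 0.0451
grasp_force: 0.0
```

Run:
```python
from h import *
s=manip.sense(); R0=R.from_quat(s["orientation"]).as_matrix(); p=s["position"]; print(p,s["joint_pos"])
grab("wrist"); save("wrist","w2"); P,ok,c=cloud("wrist"); T=(P-p)@R0*1000
G=np.array([.4771,-.2366])
m=ok&(c.max(-1)<90)&(P[...,2]>.11)&(P[...,2]<.175)&(np.hypot(P[...,0]-G[0],P[...,1]-G[1])<.03)
v,u=np.nonzero(m); q=P[m]; print(len(q)); 
if len(q):
    print(u.min(),u.max(),v.min(),v.max(),np.percentile(q,[2,50,98],axis=0).round(4).tolist())
    t=q[q[:,2]>.163]; print("top",len(t),t.min(0),t.max(0),((t.min(0)+t.max(0))/2).round(4),cv2.minEnclosingCircle(t[:,:2].astype(np.float32)*1000))
print(delta([*G,.082],-61))
```

```text
[ 0.47564985 -0.23798582  0.19865248] [-5.94283473e-01  2.11119458e-01  1.58578863e+00 -6.64252003e-04
  1.34829183e+00  4.71951981e-01]
1267
304 333 219 270 [[0.4713, -0.2425, 0.114], [0.4815, -0.2341, 0.166], [0.4862, -0.2277, 0.1683]]
top 731 [ 0.46963365 -0.24360496  0.16302491] [ 0.48617517 -0.22763465  0.16924314] [ 0.4779 -0.2356  0.1661] ((478.0497131347656, -235.4982452392578), 8.43182373046875)
(array([  3.2,  -1. , 116.6]), array([-0.002,  0.003, -0.002]))
```

View pics/w2.png

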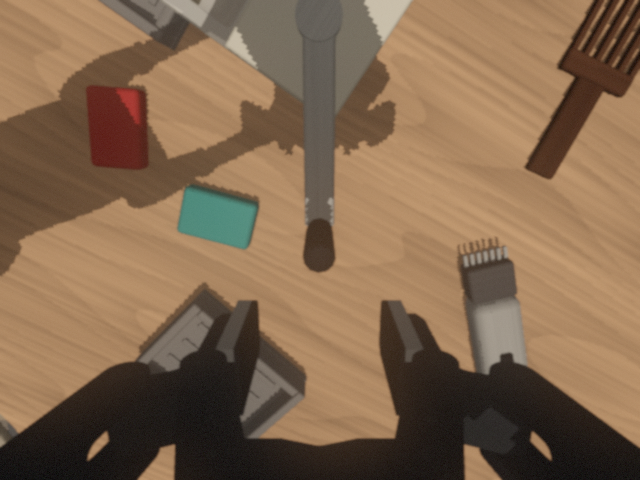

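The wrist view shows the grip post at (319,245), centred between the fingers, and the lever arm straight up the image to the hinge at (319,17). Its measured position is (0.478, -0.2355), within 1.5 mm of the model. I'll lower over it and close loosely.

Request:
{"api": "arm_command", "payload": {"deltas": [3,-1,20,0,0,0,45,3,-1,45,0,0,0,45,3,-1,72,0,0,0,45,3,-1,95,0,0,0,45,3,-1,110,0,0,0,45,3,-1,116,0,0,0,40,3,-1,116,0,0,0,30,3,-1,116,0,0,0,26,3,-1,116,0,0,0,24]}}

```text
$.deltas: bad value
```

Nine rows went in by mistake, so I'm resending exactly eight.

Request:
{"api": "arm_command", "payload": {"deltas": [3,-1,20,0,0,0,45,3,-1,45,0,0,0,45,3,-1,72,0,0,0,45,3,-1,95,0,0,0,45,3,-1,110,0,0,0,45,3,-1,116,0,0,0,40,3,-1,116,0,0,0,28,3,-1,116,0,0,0,24]}}

```text
time_s: 16.75
position: [0.4804, -0.2349, 0.0853]
orientation: [0.968, 0.25, 0.001, 0.001]
ft_force: [0.3, 1.3, 0.1]
grip_width: 0.0239
grasp_force: 0.0
```

Run:
```python
from h import *
s=manip.sense(); print(s["position"],s["grip_width"],s["ft_force"])
P2=PIV+[.0005,.0005,0]
for f in np.radians([0,8,16,24,32,40,48,56,64,68.75]):
    a=np.radians(-151)-f
    x=P2[:2]+.13*np.array([np.cos(a),np.sin(a)]); print(round(np.degrees(f),1),*delta([*x,.082],-61-np.degrees(f)),x.round(4))
```

```text
[ 0.48037429 -0.23493436  0.08527947] 0.023851576721995785 [0.31677923 1.3173281  0.07500539]
0.0 [-3.  -0.4  3.3] [ 0.002 -0.001 -0.   ] [ 0.4776 -0.2361]
8.0 [ -1.7 -18.4   3.3] [ 0.001 -0.001  0.139] [ 0.4699 -0.2196]
16.0 [  2.  -36.2   3.2] [ 0.001 -0.001  0.279] [ 0.4646 -0.2023]
24.0 [  8.2 -53.2   3.2] [ 0.001 -0.001  0.419] [ 0.4618 -0.1844]
32.0 [ 16.7 -69.2   3.2] [ 0.001 -0.001  0.558] [ 0.4615 -0.1662]
40.0 [ 27.4 -83.9   3.2] [ 0.001 -0.001  0.698] [ 0.4637 -0.1482]
48.0 [ 40.  -97.    3.2] [ 0.001 -0.001  0.837] [ 0.4684 -0.1307]
56.0 [  54.3 -108.1    3.2] [ 0.001 -0.001  0.977] [ 0.4755 -0.114 ]
64.0 [  70.  -117.2    3.2] [ 1.000e-03 -2.000e-03  1.117e+00] [ 0.4848 -0.0985]
68.8 [  79.9 -121.5    3.2] [ 1.0e-03 -2.0e-03  1.2e+00] [ 0.4914 -0.0899]
```

Request:
{"api": "arm_command", "payload": {"deltas": [-2,-11,3,0,0,0.087,24,0,-23,3,0,0,0.175,24,2,-34,3,0,0,0.262,24,5,-45,3,0,0,0.349,24,10,-55,3,0,0,0.436,24,15,-65,3,0,0,0.524,24,21,-75,3,0,0,0.611,24,28,-84,3,0,0,0.698,24]}}

```text
time_s: 17.75
position: [0.4649, -0.1499, 0.0829]
orientation: [0.995, -0.097, 0.002, 0.003]
ft_force: [1.1, -6.1, -0.0]
grip_width: 0.024
grasp_force: 2.7
```

Run:
```python
from h import *
s=manip.sense(); print(s["position"],s["grip_width"],s["ft_force"],s["grasp_force"])
P2=PIV+[.0005,.0005,0]
for f in np.radians([40,45,50,55,60,63,66,68.75,72]):
    a=np.radians(-151)-f
    x=P2[:2]+.13*np.array([np.cos(a),np.sin(a)]); print(round(np.degrees(f),1),*delta([*x,.082],-61-np.degrees(f)),x.round(4))
```

```text
[ 0.46490236 -0.14988603  0.08288682] 0.02398790034086032 [ 1.09728627 -6.14833239 -0.03630254] 2.73640438914299
40.0 [-1.5 -1.4  0.9] [ 0.005 -0.004 -0.002] [ 0.4637 -0.1482]
45.0 [ -1.  -12.7   0.8] [ 0.004 -0.004  0.085] [ 0.4663 -0.1372]
50.0 [  0.4 -24.    0.8] [ 0.004 -0.005  0.172] [ 0.4699 -0.1265]
55.0 [  2.8 -35.    0.7] [ 0.004 -0.005  0.26 ] [ 0.4745 -0.1161]
60.0 [  6.2 -45.9   0.7] [ 0.004 -0.005  0.347] [ 0.4799 -0.1061]
63.0 [  8.7 -52.2   0.7] [ 0.004 -0.005  0.399] [ 0.4835 -0.1004]
66.0 [ 11.5 -58.4   0.7] [ 0.004 -0.005  0.452] [ 0.4875 -0.0948]
68.8 [ 14.4 -63.9   0.7] [ 0.003 -0.005  0.5  ] [ 0.4914 -0.0899]
72.0 [ 18.1 -70.3   0.6] [ 0.003 -0.005  0.556] [ 0.4962 -0.0844]
```

Request:
{"api": "arm_command", "payload": {"deltas": [-1,-13,0,0,0,0.085,24,0,-24,0,0,0,0.17,24,3,-35,0,0,0,0.26,24,6,-46,0,0,0,0.35,24,8,-52,0,0,0,0.4,24,11,-57,0,0,0,0.44,24,13,-61,0,0,0,0.475,24,14,-64,0,0,0,0.5,24]}}

```text
time_s: 18.75
position: [0.4909, -0.0901, 0.083]
orientation: [0.941, -0.339, 0.002, 0.002]
ft_force: [-0.5, -6.7, 0.8]
grip_width: 0.0239
grasp_force: 2.7
```

Run:
```python
from h import *
s=manip.sense(); p=s["position"]; R0=R.from_quat(s["orientation"]).as_matrix(); print(p,s["grip_width"],s["ft_force"],s["grasp_force"],R0.T@s["ft_force"])
r=p-PIV; print("tool angle",-151-(np.degrees(np.arctan2(r[1],r[0]))-360 if r[1]>0 else 0),np.hypot(r[0],r[1]))
grab("wrist");grab("side")
for n in("wrist","side"):
    P,ok,c=cloud(n); q=P[ok]; cc=c[ok].astype(int); L=np.c_[(q-O)@XD,(q-O)@YD,q[:,2]]
    m=(L[:,1]>.036)&(L[:,1]<.13)&(abs(L[:,0])<.06)&(L[:,2]<.1)&(cc[:,0]-cc[:,2]>25)
    print(n,"bar",m.sum(),m.any() and np.percentile(L[m],[2,50,98],axis=0).round(3).tolist())
    t=(P-p)@R0*1000
    m=ok&(c.max(-1)<90)&(P[...,2]>.112)&(P[...,2]<.172)&(abs(t[...,1])<12)&(abs(t[...,0])<16); print("post",m.sum(),m.any() and (np.percentile(P[m],[2,50,98],axis=0).round(4).tolist(),np.median(t[m],0)))
b=np.load("side.npz")["color"][180:330,220:420][:,:,::-1]; cv2.imwrite("pics/s3.png",cv2.resize(b,None,fx=4,fy=4,interpolation=cv2.INTER_CUBIC))
```

```text
[ 0.49091824 -0.09012507  0.08301246] 0.023904727658437736 [-0.51728995 -6.65759042  0.79532683] 2.7272750437259674 [ 3.85243752  5.45949786 -0.75911279]
tool angle 68.86948800299311 0.13013838516021756
wrist bar 259 [[-0.059, 0.124, 0.035], [-0.022, 0.126, 0.036], [0.016, 0.127, 0.038]]
post 6974 ([[0.4833, -0.1035, 0.1155], [0.4934, -0.096, 0.159], [0.4979, -0.086, 0.1681]], array([  6.42140814,   3.07549155, -75.97123853]))
side bar 607 [[-0.045, 0.04, -0.003], [0.0, 0.062, 0.035], [0.046, 0.129, 0.055]]
post 88 ([[0.4758, -0.0956, 0.1142], [0.4858, -0.0863, 0.1437], [0.4908, -0.0754, 0.1669]], array([ -6.2764822 ,   0.38354759, -60.72558357]))
```

View pics/s3.png

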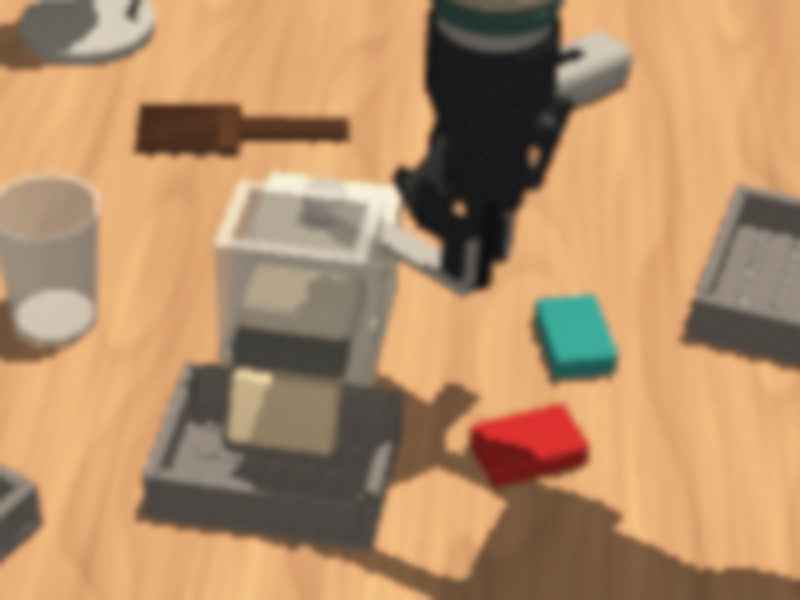

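The bar, at (285,410) in the crop, has tipped off the lip into the dish with its back edge still on the lip. The lever is about 1.5–2° short of its stop, so I'll push on in small steps while watching the force.

Request:
{"api": "arm_command", "payload": {"deltas": [0,-1,0,0,0,0.008,24,0,-2,0,0,0,0.015,24,0,-3,0,0,0,0.02,24,0,-4,0,0,0,0.03,24,0,-5,0,0,0,0.035,24,0,-5,0,0,0,0.035,24,0,-5,0,0,0,0.035,24,0,-5,0,0,0,0.035,24]}}

```text
time_s: 19.85
position: [0.4929, -0.0879, 0.0829]
orientation: [0.935, -0.355, 0.002, 0.004]
ft_force: [-2.4, -10.3, 1.4]
grip_width: 0.0239
grasp_force: 5.0
```

Request:
{"api": "arm_command", "payload": {"deltas": [0,-1,0,0,0,0,24,0,-2,0,0,0,0,24,0,-3,0,0,0,0,24,0,-4,0,0,0,0,24,0,-5,0,0,0,0,24,0,-5,0,0,0,0,24,0,-5,0,0,0,0,24,0,-5,0,0,0,0,24]}}

```text
time_s: 20.85
position: [0.493, -0.0875, 0.0828]
orientation: [0.935, -0.354, 0.0, 0.008]
ft_force: [-8.9, -20.3, 4.3]
grip_width: 0.0242
grasp_force: 10.8
```

Run:
```python
from h import *
s=manip.sense(); p=s["position"]; R0=R.from_quat(s["orientation"]).as_matrix(); print(p,s["grip_width"],s["grasp_force"],R0.T@s["ft_force"])
r=p-PIV; print("tool angle",209-np.degrees(np.arctan2(r[1],r[0])),np.hypot(r[0],r[1]))
grab("side"); P,ok,c=cloud("side"); q=P[ok]; cc=c[ok].astype(int); L=np.c_[(q-O)@XD,(q-O)@YD,q[:,2]]
m=(L[:,1]>.036)&(L[:,1]<.115)&(abs(L[:,0])<.06)&(L[:,2]<.1)&(L[:,2]>.008)&(cc[:,0]-cc[:,2]>25)
print("bar",m.sum(),np.percentile(L[m],[2,50,98],axis=0).round(3).tolist())
```

```text
[ 0.49304164 -0.08750215  0.08276099] 0.02419946699506357 10.81275075674057 [ 6.7764184  21.16469505 -3.98747092]
tool angle 70.35415921608731 0.13023377738881087
bar 504 [[-0.032, 0.04, 0.018], [-0.001, 0.06, 0.04], [0.031, 0.072, 0.056]]
```

The lever is at its stop: the force rose to 22 N with no further motion, at about 69°, or 1.2 rad. Now I'll let it spring back, following with the fingers.

Request:
{"api": "arm_command", "payload": {"deltas": [0,16,0,0,0,-0.087,24,2,28,0,0,0,-0.175,24,4,39,0,0,0,-0.262,24,8,49,0,0,0,-0.349,24,12,60,0,0,0,-0.436,24,17,70,0,0,0,-0.524,24,23,80,0,0,0,-0.611,24,30,89,0,0,0,-0.698,24]}}

```text
time_s: 21.9
position: [0.4594, -0.1678, 0.0827]
orientation: [1.0, -0.013, 0.001, 0.001]
ft_force: [-0.8, -2.7, 1.5]
grip_width: 0.024
grasp_force: 1.1
```

Run:
```python
from h import *
s=manip.sense(); p=s["position"]; R0=R.from_quat(s["orientation"]).as_matrix(); print(p,s["grip_width"],s["grasp_force"],R0.T@s["ft_force"])
r=p-PIV; print("tool angle",-151-(np.degrees(np.arctan2(r[1],r[0]))-(360 if r[1]>0 else 0)),np.hypot(r[0],r[1]))
for f in np.radians([25,20,15,10,5,0,-2]):
    a=np.radians(-151)-f; x=PIV[:2]+.13*np.array([np.cos(a),np.sin(a)]); print(round(np.degrees(f),1),*delta([*x,.083],-61-np.degrees(f)))
```

```text
[ 0.45936367 -0.16783142  0.08266213] 0.023965991722205867 1.0966013744473457 [-0.70746783  2.74398664 -1.5413641 ]
tool angle 31.49087838903381 0.13156094836204246
25.0 [ 2.1 14.7 -0.3] [ 0.003 -0.001 -0.096]
20.0 [ 3.7 26.  -0.3] [ 0.003 -0.001 -0.183]
15.0 [ 6.3 37.  -0.2] [ 0.003 -0.001 -0.27 ]
10.0 [ 9.8 47.8 -0.2] [ 0.003 -0.001 -0.358]
5.0 [14.2 58.2 -0.2] [ 0.003 -0.001 -0.445]
0.0 [19.5 68.3 -0.1] [ 0.003 -0.001 -0.532]
-2.0 [21.9 72.1 -0.1] [ 0.003 -0.    -0.567]
```

Request:
{"api": "arm_command", "payload": {"deltas": [2,15,0,0,0,-0.096,24,4,26,0,0,0,-0.183,24,6,37,0,0,0,-0.27,24,10,48,0,0,0,-0.358,24,14,58,0,0,0,-0.445,24,20,68,0,0,0,-0.532,24,20,68,0,0,0,-0.532,34,20,68,0,0,0,-0.532,45]}}

```text
time_s: 22.9
position: [0.4771, -0.2344, 0.0819]
orientation: [0.969, 0.248, 0.0, -0.0]
ft_force: [-0.3, 0.5, -0.1]
grip_width: 0.045
grasp_force: 0.0
```

Request:
{"api": "arm_command", "payload": {"deltas": [0,0,-10,0,0,0,45,0,0,-30,0,0,0,45,0,0,-55,0,0,0,45,0,0,-85,0,0,0,45,0,0,-115,0,0,0,45,0,0,-135,0,0,0,45,0,0,-140,0,0,0,45,0,0,-140,0,0,0,45]}}

```text
time_s: 23.9
position: [0.4771, -0.2345, 0.2216]
orientation: [0.969, 0.249, 0.0, 0.0]
ft_force: [0.2, -0.1, -1.2]
grip_width: 0.0451
grasp_force: 0.0
```

Run:
```python
from h import *
s=manip.sense(); print(s["position"])
for n in("top","side"):
    grab(n); P,ok,c=cloud(n); q=P[ok]; cc=c[ok].astype(int); L=np.c_[(q-O)@XD,(q-O)@YD,q[:,2]]
    m=(L[:,1]>.036)&(L[:,1]<.115)&(abs(L[:,0])<.06)&(L[:,2]<.1)&(L[:,2]>.008)&(cc[:,0]-cc[:,2]>25)
    print("bar",m.sum(),m.any() and np.percentile(L[m],[2,50,98],axis=0).round(3).tolist())
    m=(cc.max(1)<70)&(L[:,2]>.115)&(L[:,2]<.172)&(L[:,1]<-.05)&(L[:,1]>-.3)&(L[:,0]<-.06)&(L[:,0]>-.2)
    if m.sum(): print("post",np.percentile(q[m],[2,50,98],axis=0).round(4).tolist())
b=np.load("side.npz")["color"][180:330,220:420][:,:,::-1]; cv2.imwrite("pics/s4.png",cv2.resize(b,None,fx=4,fy=4,interpolation=cv2.INTER_CUBIC))
```

```text
[ 0.47707415 -0.2344915   0.22160511]
bar 203 [[-0.033, 0.041, 0.029], [-0.003, 0.053, 0.052], [0.028, 0.068, 0.059]]
post [[0.4691, -0.2365, 0.1252], [0.4697, -0.2347, 0.143], [0.4702, -0.2326, 0.1672]]
bar 519 [[-0.033, 0.039, 0.014], [-0.002, 0.06, 0.038], [0.031, 0.071, 0.055]]
post [[0.4711, -0.2388, 0.1165], [0.4786, -0.2307, 0.1412], [0.4862, -0.2267, 0.1665]]
```

View pics/s4.png

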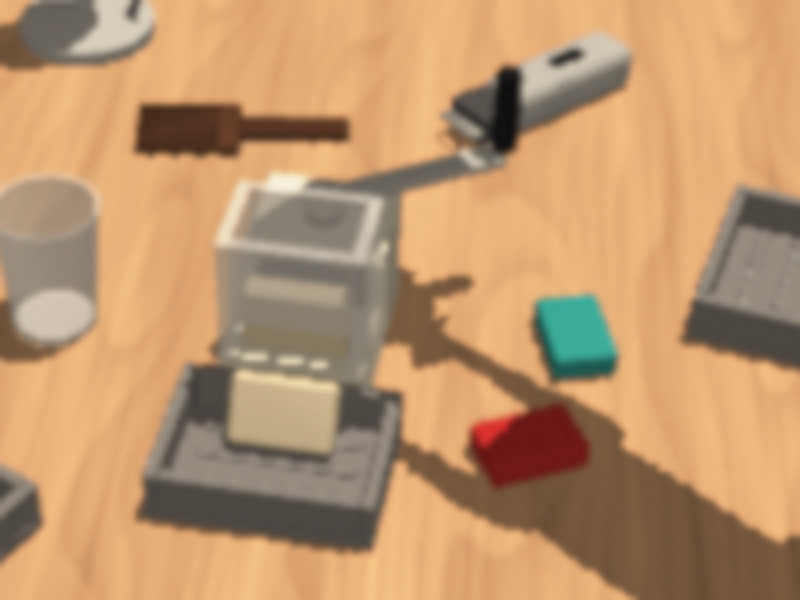

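The lever is back at rest and the next bar is down in the magazine. The delivered bar, at (283,410) in the crop, leans against the lip at about 55° instead of lying flat. I'll pinch it by its ends with the tool tilted, pull it clear and lay it down, starting with a measurement from a tilted hover.

```bash
cat >> h.py <<'E'
D2W=np.stack([XD,YD,[0,0,1]],1)
def dpose(tip,tilt):
    """deltas so that the REAL grasp point (60 mm behind reported TCP) is at tip (dispenser frame), tool tilted by tilt deg (body leaning to +y), tool y=+x disp"""
    s=manip.sense(); R0=R.from_quat(s["orientation"]); t=np.radians(tilt)
    y=np.array([1.,0,0]); z=np.array([0,-np.sin(t),-np.cos(t)]); R1=R.from_matrix(D2W@np.stack([np.cross(y,z),y,z],1))
    p=O+D2W@(np.array(tip)+.060*z)
    return (R0.inv().apply(p-s["position"])*1000).round(1),(R0.inv()*R1).as_rotvec().round(3),p.round(3)
E
python3 - <<'E'
from h import *
for a in((-.001,.13,.20),0),((-.001,.13,.16),40): print(dpose(*a))
E
```

```text
(array([ 243.8, -168.2,   80.7]), array([-0.002,  0.   , -0.974]), array([0.609, 0.031, 0.14 ]))
(array([ 222.1, -136.2,  106.6]), array([-0.341, -0.641, -0.932]), array([ 0.605, -0.008,  0.114]))
```

Request:
{"api": "arm_command", "payload": {"deltas": [40,-28,0,0,0,-0.16,78,81,-56,0,0,0,-0.32,78,122,-84,0,0,0,-0.49,78,163,-112,0,0,0,-0.65,78,204,-140,0,0,0,-0.81,78,244,-168,10,0,0,-0.974,78,244,-168,30,0,0,-0.974,78,244,-168,40,0,0,-0.974,78]}}

```text
time_s: 25.0
position: [0.609, 0.0307, 0.1791]
orientation: [0.739, 0.674, -0.002, -0.001]
ft_force: [-0.9, 0.6, -0.5]
grip_width: 0.0782
grasp_force: 0.0
```

Run:
```python
from h import *
s=manip.sense(); print(s["position"],s["joint_pos"])
for a in((-.001,.13,.16),40),((-.001,.12,.13),40): print(dpose(*a))
```

```text
[0.6089517  0.03069226 0.17908057] [-6.35262162e-02  3.39465156e-01  1.45144937e+00 -2.84361657e-04
  1.35481163e+00  2.94383958e-02]
(array([-38.6,   0.4,  65.1]), array([-0.003, -0.698,  0.003]), array([ 0.605, -0.008,  0.114]))
(array([-48.6,   0.5,  95.1]), array([-0.003, -0.698,  0.003]), array([ 0.605, -0.018,  0.084]))
```

Request:
{"api": "arm_command", "payload": {"deltas": [-5,0,8,0,-0.1,0,78,-11,0,19,0,-0.22,0,78,-18,0,31,0,-0.34,0,78,-25,0,43,0,-0.46,0,78,-32,0,54,0,-0.58,0,78,-39,0,65,0,-0.698,0,78,-39,0,65,0,-0.698,0,78,-39,0,65,0,-0.698,0,78]}}

```text
time_s: 26.0
position: [0.6067, -0.0094, 0.1171]
orientation: [0.695, 0.632, -0.252, 0.23]
ft_force: [0.1, 0.5, 0.1]
grip_width: 0.078
grasp_force: 0.0
```

Run:
```python
from h import *
s=manip.sense(); print(s["position"],s["joint_pos"])
grab("wrist"); grab("top"); A=[]
for n in("wrist","top","side"):
    P,ok,c=cloud(n); q=P[ok]; cc=c[ok].astype(int); L=np.c_[(q-O)@XD,(q-O)@YD,q[:,2]]
    m=(L[:,1]>.037)&(L[:,1]<.115)&(abs(L[:,0])<.045)&(L[:,2]<.07)&(L[:,2]>.006)&(cc[:,0]-cc[:,2]>25)
    b=L[m]; print(n,len(b))
    if len(b)<60: continue
    print(np.percentile(b,[1,50,99],axis=0).round(4).tolist())
    k=b[abs(b[:,0])<.028]; f=np.polyfit(k[:,1],k[:,2],1); print("slope deg",np.degrees(np.arctan(f[0])),f)
    for y in np.arange(.036,.08,.004):
        j=k[abs(k[:,1]-y)<.002]; print(round(y,3),len(j),len(j) and np.percentile(j[:,2],[5,50,95]).round(4))
```

```text
[ 0.6067425  -0.00944791  0.11712912] [ 0.26989566  0.54992852  1.50464743 -0.65239199  1.41574159  0.57956261]
wrist 7228
[[-0.0331, 0.0421, 0.0197], [-0.001, 0.0617, 0.0394], [0.031, 0.0722, 0.0558]]
slope deg -56.687716112154796 [-1.52164347  0.13299124]
0.036 0 0
0.04 55 [0.0511 0.0515 0.0518]
0.044 34 [0.0518 0.0521 0.0536]
0.048 184 [0.0542 0.0551 0.0558]
0.052 617 [0.0523 0.0548 0.056 ]
0.056 1137 [0.0461 0.0498 0.0536]
0.06 1152 [0.0388 0.0428 0.0466]
0.064 1149 [0.0319 0.0358 0.0397]
0.068 1128 [0.0249 0.0289 0.0327]
0.072 820 [0.0197 0.0229 0.0261]
0.076 0 0
top 219
[[-0.0331, 0.0407, 0.0241], [-0.0021, 0.0532, 0.0512], [0.0293, 0.0689, 0.0593]]
slope deg -44.86876930307079 [-0.99542964  0.10138963]
0.036 0 0
0.04 12 [0.049  0.0515 0.0564]
0.044 28 [0.0509 0.0544 0.058 ]
0.048 29 [0.0532 0.0564 0.06  ]
0.052 24 [0.052  0.0553 0.0583]
0.056 27 [0.0458 0.0493 0.0532]
0.06 23 [0.0392 0.0415 0.0463]
0.064 23 [0.0322 0.0371 0.0413]
0.068 19 [0.0256 0.0292 0.0328]
0.072 1 [0.0214 0.0214 0.0214]
0.076 0 0
side 517
[[-0.0333, 0.0393, 0.0087], [-0.0018, 0.0597, 0.038], [0.033, 0.0719, 0.0554]]
slope deg -52.23952635621315 [-1.2910303   0.11471925]
0.036 1 [0.0484 0.0484 0.0484]
0.04 9 [0.0492 0.0499 0.0508]
0.044 11 [0.0515 0.0521 0.0534]
0.048 27 [0.0509 0.0528 0.0545]
0.052 53 [0.0435 0.051  0.0554]
0.056 74 [0.0392 0.0462 0.0532]
0.06 74 [0.0298 0.0381 0.0453]
0.064 72 [0.0179 0.0314 0.0393]
0.068 73 [0.017  0.0257 0.0329]
0.072 32 [0.0193 0.0226 0.0267]
0.076 0 0
```

The bar's front face slopes at about 60°, with its centre near (-1, 54, 32.5) mm in the dispenser frame and its back-top edge resting on the lip. Next is a pinch on its 66 mm length at 40° tilt, kept 6 mm shallow of the centre.

Run:
```python
from h import *
for a in((-.001,.1,.087),40),((-.001,.058,.037),40): print(dpose(*a))
```

```text
(array([27.8, -1.9, 77.2]), array([ 0.001, -0.002, -0.003]), array([ 0.603, -0.038,  0.041]))
(array([ 27.6,  -2. , 142.5]), array([ 0.001, -0.002, -0.003]), array([ 0.599, -0.079, -0.009]))
```

Request:
{"api": "arm_command", "payload": {"deltas": [14,-1,15,0,0,0,78,28,-2,35,0,0,0,78,28,-2,60,0,0,0,78,28,-2,85,0,0,0,78,28,-2,108,0,0,0,78,28,-2,126,0,0,0,78,28,-2,138,0,0,0,78,28,-2,142,0,0,0,78]}}

```text
time_s: 27.1
position: [0.5977, -0.0786, -0.0108]
orientation: [0.695, 0.632, -0.253, 0.23]
ft_force: [-0.2, 0.2, -0.1]
grip_width: 0.078
grasp_force: 0.0
```

Run:
```python
from h import *
s=manip.sense(); print(s["position"],s["joint_pos"],s["ft_force"],dpose((-.001,.058,.037),40))
```

```text
[ 0.59766155 -0.07860987 -0.0107897 ] [ 0.17074125  0.65903837  1.68949688 -0.7509771   1.1403641   0.71223709] [-0.22287552  0.21248289 -0.05709862] (array([-1.7,  1.1, -0.9]), array([-0.001, -0.   ,  0.   ]), array([ 0.599, -0.079, -0.009]))
```

Close on the bar, with fingers swinging forward a little (tz −1).

Request:
{"api": "arm_command", "payload": {"deltas": [-1,1,-1,0,0,0,72,-1,1,-1,0,0,0,68,-1,1,-1,0,0,0,64,-1,1,-1,0,0,0,62,-1,1,-1,0,0,0,62,-1,1,-1,0,0,0,62,-1,1,-1,0,0,0,62,-1,1,-1,0,0,0,62]}}

```text
time_s: 28.1
position: [0.5997, -0.0778, -0.008]
orientation: [0.695, 0.633, -0.252, 0.231]
ft_force: [-0.4, 3.9, 5.8]
grip_width: 0.0652
grasp_force: 64.7
```

Run:
```python
from h import *
s=manip.sense(); print(s["position"],s["grip_width"],s["grasp_force"],s["ft_force"])
for a in((-.001,.070,.044),40),((-.001,.083,.055),40),((-.001,.083,.055),20),((-.001,.083,.055),0): print(dpose(*a))
```

```text
[ 0.59972814 -0.07775429 -0.00801785] 0.06517240199862984 64.68790769577026 [-0.42764684  3.870523    5.82241471]
(array([  3.9,  -0.9, -11.2]), array([ 0.002, -0.   , -0.001]), array([ 0.6  , -0.067, -0.002]))
(array([  6.8,  -0.8, -28. ]), array([ 0.002, -0.   , -0.001]), array([ 0.601, -0.055,  0.009]))
(array([ 27.4,  -0.8, -31.6]), array([ 0.002,  0.349, -0.   ]), array([ 0.603, -0.037, -0.001]))
(array([ 45.4,  -0.8, -42. ]), array([0.002, 0.698, 0.   ]), array([ 0.605, -0.016, -0.005]))
```

Request:
{"api": "arm_command", "payload": {"deltas": [2,0,-5,0,0,0,62,4,0,-14,0,0,0,62,6,0,-23,0,0,0,62,7,-1,-28,0,0,0,62,17,-1,-29,0,0.17,0,62,27,-1,-32,0,0.35,0,62,37,-1,-36,0,0.53,0,62,45,-1,-42,0,0.698,0,62]}}

```text
time_s: 29.1
position: [0.6039, -0.0166, -0.0044]
orientation: [0.739, 0.673, 0.002, -0.001]
ft_force: [-0.0, -0.5, -1.8]
grip_width: 0.0646
grasp_force: 66.1
```

Run:
```python
from h import *
s=manip.sense(); print(s["position"],s["grip_width"],s["grasp_force"],s["ft_force"])
grab("side"); P,ok,c=cloud("side"); q=P[ok]; cc=c[ok].astype(int); L=np.c_[(q-O)@XD,(q-O)@YD,q[:,2]]
m=(L[:,1]>.037)&(L[:,1]<.125)&(abs(L[:,0])<.03)&(L[:,2]<.09)&(L[:,2]>.01)&(cc[:,0]-cc[:,2]>25)
k=L[m]
for y in np.arange(.04,.125,.005):
    j=k[abs(k[:,1]-y)<.0025]; print(round(y,3),len(j),len(j) and np.percentile(j[:,2],[5,50,95]).round(4))
for a in((-.001,.083,.036),0),: print(dpose(*a))
```

```text
[ 0.60393171 -0.0166186  -0.00443079] 0.0645897437762009 66.10729336738586 [-0.0227238  -0.48684771 -1.75719745]
0.04 0 0
0.045 0 0
0.05 0 0
0.055 0 0
0.06 4 [0.0585 0.0595 0.0601]
0.065 33 [0.0579 0.0606 0.0633]
0.07 42 [0.057  0.0601 0.0632]
0.075 53 [0.0547 0.058  0.0615]
0.08 49 [0.0527 0.0569 0.0602]
0.085 51 [0.0515 0.0543 0.0582]
0.09 52 [0.0491 0.0532 0.0563]
0.095 63 [0.0326 0.0506 0.0541]
0.1 101 [0.0356 0.0464 0.0518]
0.105 22 [0.0441 0.0462 0.0504]
0.11 0 0
0.115 0 0
0.12 0 0
(array([ 4. , -0.3, 19.9]), array([ 0.003, -0.007, -0.003]), array([ 0.605, -0.016, -0.024]))
```

Request:
{"api": "arm_command", "payload": {"deltas": [0,0,3,0,0,0,62,0,0,7,0,0,0,62,0,0,11,0,0,0,62,0,0,14,0,0,0,62,0,0,16,0,0,0,62,0,0,17,0,0,0,62,0,0,18,0,0,0,62,0,0,18,0,0,0,62]}}

```text
time_s: 30.15
position: [0.6037, -0.0172, -0.0236]
orientation: [0.74, 0.673, -0.0, 0.0]
ft_force: [0.1, 0.5, -0.2]
grip_width: 0.0647
grasp_force: 66.1
```

Request:
{"api": "arm_command", "payload": {"deltas": [0,0,0,0,0,0,70,0,0,0,0,0,0,76,0,0,0,0,0,0,76,0,0,0,0,0,0,76,0,0,-10,0,0,0,76,0,0,-25,0,0,0,76,0,0,-45,0,0,0,76,0,0,-70,0,0,0,76]}}

```text
time_s: 31.15
position: [0.6038, -0.0171, 0.0479]
orientation: [0.74, 0.673, 0.0, 0.0]
ft_force: [0.3, 0.4, -0.1]
grip_width: 0.0757
grasp_force: 0.0
```

Request:
{"api": "arm_command", "payload": {"deltas": [0,0,-30,0,0,0,76,0,0,-60,0,0,0,76,0,0,-90,0,0,0,76,0,0,-120,0,0,0,76,-40,0,-150,0,0,0,76,10,0,-170,0,0,0,76,60,0,-170,0,0,0,76,120,0,-170,0,0,0,76]}}

```text
time_s: 32.15
position: [0.6155, 0.1028, 0.2185]
orientation: [0.74, 0.672, 0.001, 0.001]
ft_force: [0.3, 1.0, -0.3]
grip_width: 0.076
grasp_force: 0.0
```

Run:
```python
from h import *
s=manip.sense(); print(s["position"],s["ft_force"])
for n in("side","top"):
    grab(n); P,ok,c=cloud(n); q=P[ok]; cc=c[ok].astype(int); L=np.c_[(q-O)@XD,(q-O)@YD,q[:,2]]
    m=(L[:,1]>.037)&(L[:,1]<.115)&(abs(L[:,0])<.045)&(L[:,2]<.09)&(L[:,2]>.01)&(cc[:,0]-cc[:,2]>25)
    k=L[m]; print(n,len(k),len(k) and np.percentile(k,[2,50,98],axis=0).round(4).tolist())
    m=(L[:,2]>.03)&(L[:,2]<.042)&(L[:,1]>.037)&(L[:,1]<.16)&(abs(L[:,0])<.1); print("dish",m.sum(),L[m].min(0).round(4),L[m].max(0).round(4))
b=np.load("side.npz")["color"][180:330,220:420][:,:,::-1]; cv2.imwrite("pics/s5.png",cv2.resize(b,None,fx=4,fy=4,interpolation=cv2.INTER_CUBIC))
```

```text
[0.61546115 0.10279508 0.21849342] [ 0.26064863  1.00143168 -0.32814286]
side 466 [[-0.0341, 0.0553, 0.0134], [-0.0027, 0.0842, 0.0288], [0.0299, 0.0995, 0.0328]]
dish 551 [-0.0701  0.0379  0.03  ] [0.0707 0.13   0.0385]
top 360 [[-0.0332, 0.0543, 0.0208], [-0.0021, 0.0754, 0.0319], [0.0303, 0.097, 0.0369]]
dish 628 [-0.07    0.0373  0.03  ] [0.0713 0.1267 0.0419]
```

View pics/s5.png

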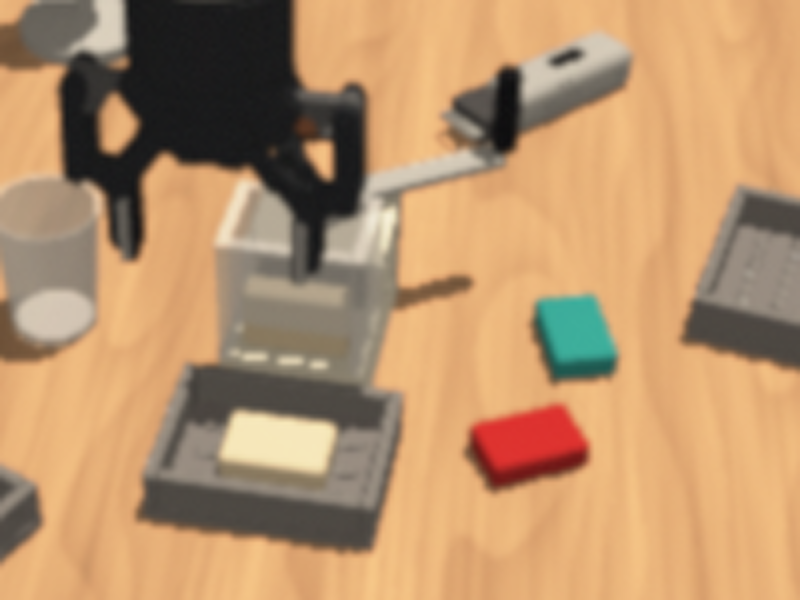

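The picture shows the bar at (278,445) lying flat in the dish, under the lip. The next bar is in the magazine, the lever is at rest, the bystanders are where they were, and the arm touches nothing.

```bash
python3 -c "
from rig import manip
print(manip.close_job())"
```

```text
the job is handed in; nothing more can be done
None
```

Handed in at about 32 s: one bar lies flat in the grey dish under the lip and the next is still in the dispenser, but the bar first came to rest leaning on the lip, so I pinched it and laid it flat, and the real fingertips sit about 41 mm behind the reported TCP (which made the first grasp miss).

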